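Brush out the gauge pot and slide its cover shut

ROBOT

A 6-joint arm with a two-finger parallel gripper is mounted at the origin on the work surface. World frame = base frame: x ahead of the robot, y to its left, z up, the work surface at z = 0. Lengths are in m, angles in degrees, forces in N, time in s.
With the tool pointing down it reaches from about 0.375 to 0.75 m from the base axis. Payload 9 kg.
Tool frame: the origin (TCP) lies where the fingers leave the gripper's body, on its centre line; the fingertips stand 73 mm ahead of it and the grasp point (between the pads) lies 54 mm ahead of it (robot.tip_reach is the distance from the TCP to the fingertips, in m); z points along the fingers, y is the line along which they close (so a half turn about z gives the same grasp; the last joint's range is limited). The gripper opens to 85 mm and grips with 20 to 120 N. Pads are 22 mm wide; open, the fingers measure 114 mm over their backs; the gripper's body (76 mm by 85 mm) begins 54 mm behind the grasp point. The pads swing forward as they close: fully open they stand 13 mm farther back than shut.
Start: joints at [-81.858, 5.964, 5.575, 89.605, 0, 77.527], TCP at [0.211, -0.562, 0.304] pointing down, gripper open.
Joint ranges: [-171.21, 171.21], [-48.23, 106.86], [-62.78, 66.21], [-105.2, 120.99], [-86.42, 89.51], [-180, 180]. Speed limits (degrees/s): [127.2, 127.2, 147.25, 180, 180, 180].

INTERFACE

Orientations are given as [roll, pitch, yaw] about the fixed x, y, z axes, in that order (R = Rz(yaw) Ry(pitch) Rx(roll)).
In Python, from plant import robot gives the robot as it stands. Calls block until the motion is done:
- robot.move_pose(position, orientation): joint-space move of the TCP to a pose.
- robot.line_to(position, vel=0.15, rotation=None, guard=None): straight line of the TCP; rotation=None keeps the orientation; vel is the mean speed in m/s. With guard (N) it stops when the force on the tool has changed by that much, and returns True; else False.
- robot.goto_joints(angles): joint-space move.
- robot.set_gripper(opening): finger opening in m; the grip force is fixed at half the most; returns when the fingers have stopped.
- robot.pause(seconds).
- robot.ik(position, orientation): joint angles nearest the present ones, or None.
- robot.observe(): the state.
- robot.grab_frame(name): name is "side" or "top"; returns the picture (384x512x3 uint8, blue, green, red); there is no depth.
- robot.get_calibration(name): a dict with "vertical_fov" (degrees; the focal length in pixels is half the picture's height over the tangent of half this angle, whatever the lens; pixels are square), "cx", "cy" (the principal point, pixels), "rvec" (rotation vector, rad) and "tvec" (3), from world to camera coordinates, as OpenCV has them. Camera axes: x right, y down, z forward; pixel columns grow to the right and rows downward; lengths in m; the calibration is good to about 2 mm. A picture is of the moment at which its call begins. get_calibration takes no time and is no camera call.
A pose or a line that the arm cannot do raises robot.IKError and nothing moves.
- robot.job_done(): hands the job in; it is judged then, once.
The state is a dict: "time": time; "q": joint angles; "qvel": joint speeds; "joint_torque": joint torques, N m; "tool_pos": TCP position; "tcp_rot": TCP orientation; "ft_force": force on the tool from outside, world axes, zero at the start; "torque": the same for the moment, N m; "gripper_width": finger opening in m; "gripper_force": force on a finger pad.
Only numpy, scipy, OpenCV 4.12 (cv2) and the standard library are available. Lean on these libraries where they do the work, as an engineer would, in place of code of your own. Each camera call takes 0.05 s, during which the arm holds its last target. There are 200 camera calls.

TASK

Take the long brush from its stand and scrub out the gauge pot in the small steel bench with three strokes: each time right down to the pot's floor, then back up about half the pot's depth before the next stroke. Put the brush back upright in its stand, bristles down, and slide the flat cover plate along the bench, under the two lips, fully home against its stop so that the pot is shut. Leave everything else on the table where it is.

Things in the scene. Friction and masses are not known exactly. Their poses are not given: they have to be found in the camera images.
- bench: Small fixed steel bench: a level deck, top face 95 mm above the table, 100 wide (its y from -50 to 50) and 215 long (its x from -160 to 55), with an open round pot under a 54 mm hole in it. Origin: on the table, on the pot's axis; x = the way the cover slides shut, z up.
- slot_mouth (a point): Centre of the slot's entrance at deck height (bench x = -40, z = 95); axes as the bench's. The slot, 73 mm wide and 8 mm high, runs 82.5 mm along +x to the stop. Lips over its sides leave the middle 59 mm open above; their tops are 13 mm over the deck. Slanted lead-ins on the deck start 24 mm before the entrance, widening to about 90 mm.
- pot_floor (a point): Centre of the pot's inner floor, 10 mm above the table; axes as the bench's. The pot is 85 mm deep from the deck's top face and 54 to 56 mm in inner diameter.
- cover: Loose flat aluminium plate 85 long (x) x 70 wide (y) x 6 thick, 0.16 kg; origin: centre of its underside, x to its leading edge. An upright tab 44 wide (y), 6 thick, stands at its trailing end (x = -42.5 to -36.5), top 36 above the underside. Starts flat on the deck just outside the slot; home: leading edge at the stop, origin on the pot's axis.
- brush: Long brush standing bristles down, 200 mm overall; origin at the centre of its lower (bristle) end, z along the handle. Bristle head (stiff) 42 dia from z = 0 to 60, thin steel stem 10 dia from 60 to 120, round wooden handle 18 dia from 120 to 200. 0.11 kg. Grip it on the handle from above.
- stand: Fixed round steel cup in which the brush stands: 66 mm outer and 56 mm inner diameter, 60 mm tall, inner floor 8 mm above the table. Origin: centre of its underside.
- tub: Bystander: square clear plastic tub open-topped, 66 x 66 x 45 mm; origin at the centre of its underside.
- vblock: Bystander: steel V-block 60 x 45 x 38 mm; origin at the centre of its underside.
- drilled: Bystander: dark steel plate with six holes, 90 x 70 x 14 mm; origin at the centre of its underside.
- square: Bystander: small steel block 30 x 22 x 12 mm; origin at the centre of its underside.
- roller: Bystander: dark wooden spool 44 in diameter, 68 mm; origin at the centre of its underside.
- woodcase: Bystander: closed wooden case 110 x 80 x 40 mm; origin at the centre of its underside.
- spray: Bystander: clear plastic bottle 60 in diameter, 170 mm; origin at the centre of its underside.

How it is judged:
By the outcome, as a careful person would: the job done as asked, in the order asked, and still so for the second after the job is handed in, with the robot touching nothing.
It also fails if it takes over 67 s, if anything falls off the work surface, if the arm or the gripper's body presses on something with over 40 N, if the wrist force passes 120 N, or if a joint passes its speed limit or range.

## Working session

There is one attempt and no reset: what is moved stays moved. The work goes in short steps, each a Python script; the robot and the scene stay as the last script left them, time stands still between calls to the robot, and variables do not carry over. Pictures are saved under pics/ and viewed, at most 10 in all, crops included, and the job is handed in when it is done.

```bash
mkdir -p pics; ls; python3 - <<'E'
from plant import robot
import cv2
for n in("side","top"):
    f=robot.grab_frame(n); cv2.imwrite(f"pics/{n}0.png",cv2.resize(f,(800,600),interpolation=cv2.INTER_CUBIC)); print(n,robot.get_calibration(n))
    cv2.imwrite(f"/tmp/{n}0.png",f)
print(robot.observe())
E
```

```text
pics
side {'vertical_fov': 44.44553067058917, 'cx': 259.0088209426796, 'cy': 194.42273021350172, 'rvec': array([ 0.6303438 , -2.5048415 ,  1.32537282]), 'tvec': array([0.54709914, 0.25511356, 1.29508068])}
top {'vertical_fov': 43.50069436260528, 'cx': 255.1642959011842, 'cy': 190.60282623073286, 'rvec': array([ 2.11559276, -2.15657666,  0.14604613]), 'tvec': array([-0.00310184,  0.6311557 ,  1.26105013])}
{'time': 0.1, 'q': array([-8.18577823e+01,  5.99672239e+00,  5.53159639e+00,  8.96052472e+01,
       -3.27565435e-05,  7.75269335e+01]), 'qvel': array([ 0.18059454, -0.09745277,  0.10484857, -0.01420227,  0.07148106,
        0.05031587]), 'joint_torque': array([ 6.53843279e-03, -5.58205462e+01,  5.04722285e+01,  1.26655141e-02,
       -2.27961668e-04, -6.03879528e-06]), 'tool_pos': array([ 0.21123438, -0.56135563,  0.30318523]), 'tcp_rot': array([-1.79931281e+02, -1.51672554e-02,  2.06152751e+01]), 'ft_force': array([ 0.42464842,  0.0535663 , -0.67467023]), 'torque': array([ 0.02121148, -0.03736052, -0.02520248]), 'gripper_force': 0.0, 'gripper_width': 0.08523930712989258}
```

View pics/side0.png

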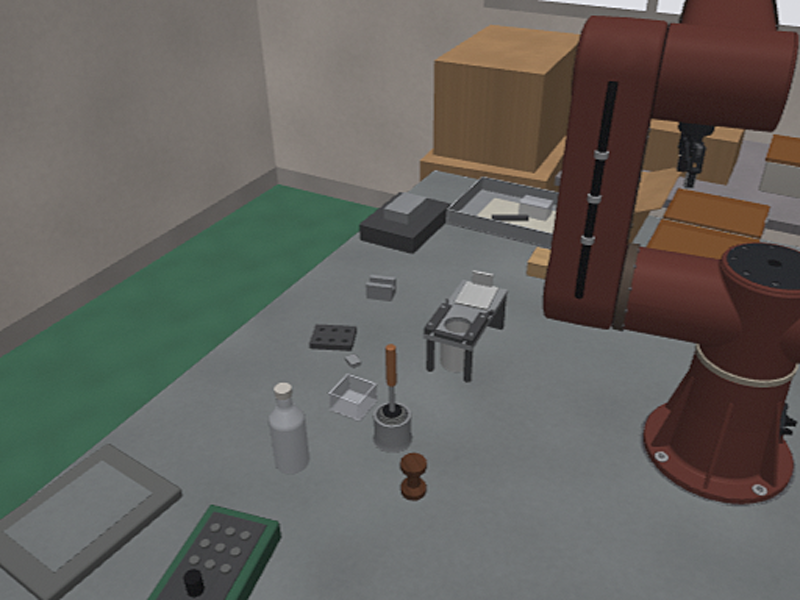

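View pics/top0.png

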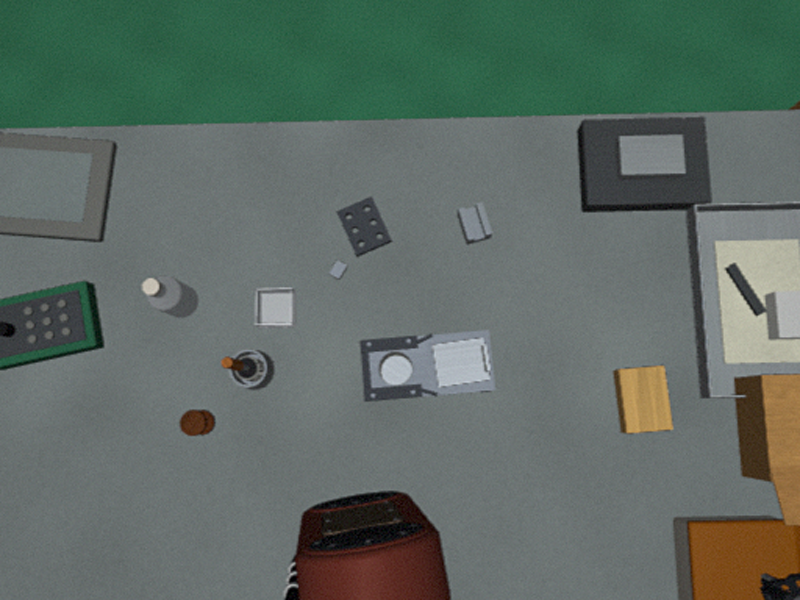

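```bash
cat > h.py <<'E'
import cv2,numpy as np
from scipy.optimize import least_squares
from plant import robot
CAL={n:robot.get_calibration(n) for n in("side","top")}
def K(c): 
    f=192/np.tan(np.radians(c["vertical_fov"]/2)); return np.array([[f,0,c["cx"]],[0,f,c["cy"]],[0,0,1]])
def proj(n,P):
    c=CAL[n]; return cv2.projectPoints(np.atleast_2d(np.float64(P)),c["rvec"],c["tvec"],K(c),None)[0][:,0]
def tri(us,ut):
    Ps=[K(CAL[n])@np.c_[cv2.Rodrigues(CAL[n]["rvec"])[0],CAL[n]["tvec"]] for n in("side","top")]
    X=cv2.triangulatePoints(Ps[0],Ps[1],np.float64(us),np.float64(ut))[:,0]; X=X[:3]/X[3]
    return X, np.linalg.norm(proj("side",X)[0]-us),np.linalg.norm(proj("top",X)[0]-ut)
def atz(n,u,z):
    c=CAL[n];R=cv2.Rodrigues(c["rvec"])[0];o=-R.T@c["tvec"];d=R.T@np.linalg.inv(K(c))@np.array([*u,1.]);return o+d*(z-o[2])/d[2]
def crop(f,x0,y0,w,h,s):
    im=cv2.resize(f[y0:y0+h,x0:x0+w],None,fx=s,fy=s,interpolation=cv2.INTER_CUBIC)
    for k in range(0,w,10): 
        cv2.line(im,(int((k+.5)*s),0),(int((k+.5)*s),6),(0,255,255),1); cv2.putText(im,str(x0+k),(int((k+.5)*s),16),0,.35,(0,255,255))
    for k in range(0,h,10):
        cv2.line(im,(0,int((k+.5)*s)),(6,int((k+.5)*s)),(0,255,255),1); cv2.putText(im,str(y0+k),(8,int((k+.5)*s)+4),0,.35,(0,255,255))
    return im
def tile(ims,name):
    H=sum(max(i.shape[0] for i in r) for r in ims);out=np.zeros((600,800,3),np.uint8);y=0
    for r in ims:
        x=0
        for i in r: out[y:y+i.shape[0],x:x+i.shape[1]]=i[:600-y,:800-x];x+=i.shape[1]
        y+=max(i.shape[0] for i in r)
    cv2.imwrite(name,out)
E
python3 - <<'E'
from h import *
s=cv2.imread("/tmp/side0.png");t=cv2.imread("/tmp/top0.png")
tile([[crop(t,225,205,100,57,5),crop(t,135,220,50,40,6)],[crop(s,265,170,65,52,6),crop(s,232,216,48,75,4)]],"pics/c1.png")
E
```

```text
(no output)
```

View pics/c1.png

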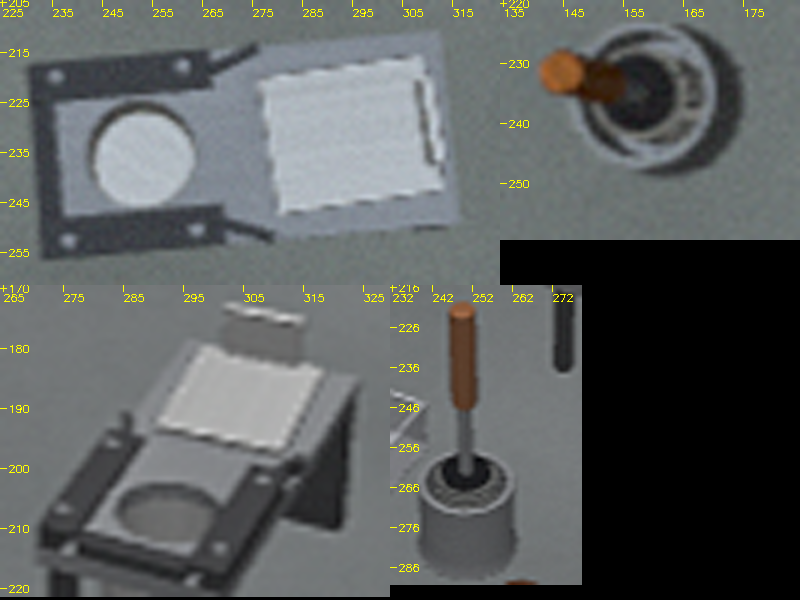

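```bash
python3 - <<'E'
from h import *
T=lambda X,Y:np.array([225+X/5-.5,205+Y/5-.5])
S=lambda X,Y:np.array([265+X/6-.5,170+(Y-285)/6-.5])
pts={"hole":((141.5,155),(167,514)),"s1":((56,76),(62,510)),"s2":((182,66),(114,441)),"s3":((68,241),(221,549)),"s4":((197,230),(262,480)),
"cTR":((420,56),(203,345)),"cBR":((444,190),(323,368)),"cBL":((281,213),(283,453)),"cTL":((258,82),(160,420)),"dBR":((460,223),(357,378)),"dTR":((440,32),(190,342))}
np.set_printoptions(precision=4,suppress=True)
for k,(t,s) in pts.items(): print(k,*tri(S(*s),T(*t)), atz("top",T(*t),{"h":.095,"s":.108,"c":.101,"d":.095}[k[0]])[:2],atz("side",S(*s),{"h":.095,"s":.108,"c":.101,"d":.095}[k[0]])[:2])
print("handle",*tri([249.5,222],[144.7,231.5]),atz("top",[144.7,231.5],.208),atz("side",[249.5,222],.208))
print("rim",*tri([251,265.2],[159,235.8]),atz("top",[159,235.8],.06),atz("side",[251,265.2],.06))
E
```

```text
hole [ 0.5075 -0.0073  0.094 ] 0.3147174856402114 0.3581022831885286 [ 0.5066 -0.0076] [ 0.5079 -0.0057]
s1 [0.5473 0.0354 0.1103] 0.1181817505573982 0.13329759748008388 [0.5472 0.0354] [0.5491 0.0326]
s2 [ 0.5504 -0.0296  0.1125] 0.06732305668518063 0.07855990325099035 [ 0.5511 -0.0295] [ 0.5531 -0.0356]
s3 [0.4626 0.03   0.1116] 0.0985878613936147 0.10988567497610875 [0.4629 0.0303] [0.4642 0.0254]
s4 [ 0.4678 -0.0352  0.111 ] 0.23631745863351616 0.27269056985393153 [ 0.4672 -0.0355] [ 0.4701 -0.039 ]
cTR [ 0.5546 -0.1523  0.1019] 0.06188363062489311 0.0763326155256031 [ 0.5545 -0.1525] [ 0.5553 -0.1535]
cBR [ 0.4861 -0.162   0.1016] 0.23659642303210063 0.29004826650177373 [ 0.4854 -0.1623] [ 0.4872 -0.1626]
cBL [ 0.4751 -0.0788  0.0991] 0.06924463906923006 0.08130226734339006 [ 0.4753 -0.0786] [ 0.4739 -0.0763]
cTL [ 0.5421 -0.0685  0.1052] 0.07757517609590574 0.09187206700073472 [ 0.5427 -0.0685] [ 0.5444 -0.0743]
dBR [ 0.4692 -0.1703  0.0954] 0.17862629919940223 0.21859598049785361 [ 0.4687 -0.1706] [ 0.4699 -0.1707]
dTR [ 0.5677 -0.164   0.0935] 0.040353679600302034 0.04995709647691756 [ 0.5674 -0.1638] [ 0.5669 -0.1617]
handle [0.5146 0.2455 0.2071] 0.1455382644435718 0.15081677132277296 [0.5142 0.2452 0.208 ] [0.5144 0.2466 0.208 ]
rim [0.5135 0.244  0.0571] 0.33617043697810267 0.33006558770126254 [0.5126 0.243  0.06  ] [0.5129 0.247  0.06  ]
```

```bash
python3 - <<'E'
from h import *
D=[180,0,180]
robot.move_pose([.5145,.2455,.33],D)
robot.line_to([.5145,.2455,.239],vel=.12)
robot.set_gripper(0.0)
o=robot.observe();print(o["time"],o["tool_pos"],o["tcp_rot"],o["gripper_width"],o["ft_force"])
robot.line_to([.5145,.2455,.365],vel=.12)
o=robot.observe();print(o["time"],o["tool_pos"],o["gripper_width"],o["ft_force"])
s=robot.grab_frame("side");t=robot.grab_frame("top")
tile([[crop(s,180,90,130,190,3),crop(t,110,160,200,130,2)]],"pics/c2.png")
E
```

```text
4.6667 [0.51463263 0.24550106 0.23926835] [1.79999556e+02 2.73344303e-02 1.79998068e+02] 0.016760962304538045 [-0.06120092 -0.54289843  2.83909637]
5.8667 [0.51429355 0.24546776 0.36410248] 0.016264550555049596 [-0.09446636 -0.24746024 -1.06521511]
```

View pics/c2.png

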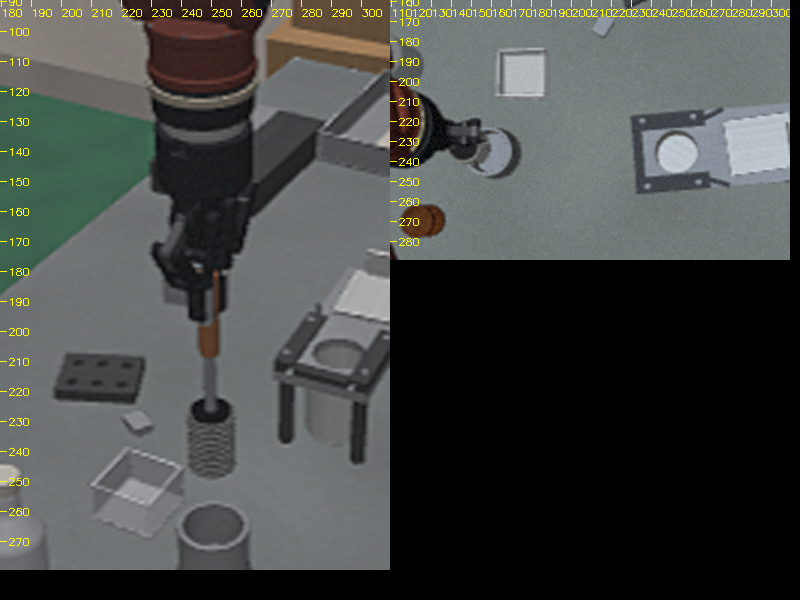

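The brush hangs upright in the grip, with its bristle end near side pixel (250, 246). I'll check that against where it should be, then carry it over and stroke.

```bash
python3 - <<'E'
from h import *
print(proj("side",[.5145,.2455,.133]),"expect ~ (249.8,246)")
X,Y=.5078,-.0074
def st(m):
    o=robot.observe();print(m,round(o["time"],2),o["tool_pos"].round(4),o["ft_force"].round(1),round(o["gripper_width"],4))
robot.line_to([X,Y,.365],vel=.2);robot.pause(.2);st("above")
h=robot.line_to([X,Y,.285],vel=.08,guard=10);print(h);st("in")
E
```

```text
[[250.23982726 244.22191587]] expect ~ (249.8,246)
above 7.58 [ 0.5078 -0.0068  0.365 ] [ 0.1  0.1 -1.5] 0.0166
False
in 8.73 [ 0.508  -0.0075  0.2856] [-0.3  0.4 -0.9] 0.0166
```

```bash
python3 - <<'E'
from h import *
X,Y=.5078,-.0074
def st(m):
    o=robot.observe();print(m,round(o["time"],2),o["tool_pos"].round(4),o["ft_force"].round(1),round(o["gripper_width"],4))
for k in range(3):
    z0=robot.observe()["tool_pos"][2]
    h=robot.line_to([X,Y,.237],vel=.05,guard=10);st(f"down {h}")
    robot.pause(.15)
    zz=robot.observe()["tool_pos"][2]
    if zz>.247: print("stopped high");break
    robot.line_to([X,Y,.284],vel=.08);robot.pause(.2);st("up")
E
```

```text
down True 9.54 [ 0.5076 -0.0074  0.2412] [ 1.  -1.5  3.9] 0.0167
up 10.58 [ 0.5076 -0.0073  0.2834] [-0.2  0.5 -2. ] 0.0169
down True 11.38 [ 0.5077 -0.0073  0.2412] [0.3 0.3 4.6] 0.0169
up 12.43 [ 0.5076 -0.0074  0.2834] [ 0.4  0.3 -0.7] 0.0169
down True 13.22 [ 0.5077 -0.0073  0.2413] [-0.7 -0.   4.7] 0.0165
up 14.27 [ 0.5076 -0.0073  0.2834] [-0.2 -0.7 -1.7] 0.0163
```

```bash
python3 - <<'E'
from h import *
def st(m):
    o=robot.observe();print(m,round(o["time"],2),o["tool_pos"].round(4),o["ft_force"].round(1),round(o["gripper_width"],4))
robot.line_to([.5078,-.0074,.365],vel=.12)
# stand centre (0.5135,0.244): head dia 42 in 56
robot.line_to([.514,.245,.365],vel=.2);robot.pause(.2)
h=robot.line_to([.514,.245,.26],vel=.1,guard=12);st(h)
if not h:
    h=robot.line_to([.514,.245,.2365],vel=.03,guard=6);st(h)
    robot.set_gripper(.05);st("open")
    robot.line_to([.514,.245,.33],vel=.12)
    a=3.7
    robot.move_pose([.5173,-.155,.30],[180,0,180+7.8]);st("above tab")
    s=robot.grab_frame("side");t=robot.grab_frame("top")
    tile([[crop(s,225,130,110,160,3),crop(t,120,190,210,90,2)]],"pics/c3.png")
E
```

```text
False 17.9 [0.5144 0.2451 0.2609] [-0.1 -0.6 -0.6] 0.0168
True 18.56 [0.5139 0.245  0.2393] [-0.5  0.8  5.7] 0.0166
open 18.98 [0.5135 0.2449 0.2384] [-0.8 -0.3 -0.3] 0.0498
above tab 21.37 [ 0.5175 -0.1542  0.3   ] [ 0.2  0.5 -0.4] 0.0498
```

View pics/c3.png

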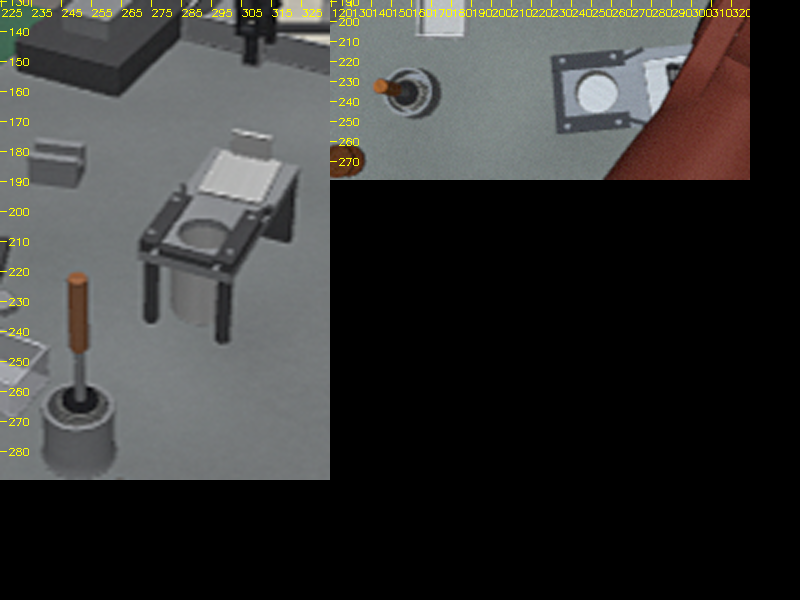

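```bash
python3 - <<'E'
from h import *
def st(m):
    o=robot.observe();print(m,round(o["time"],2),o["tool_pos"].round(4),o["tcp_rot"].round(1),o["ft_force"].round(1),round(o["gripper_width"],4))
print(atz("side",[308.8,174],.131),"tab top mid, expect ~(.520,-.155)")
robot.line_to([.5199,-.1546,.30],vel=.1)
h=robot.line_to([.5199,-.1546,.182],vel=.12,guard=8);st(h)
if not h:
    robot.set_gripper(0);robot.pause(.2);st("gripped")
    h=robot.line_to([.5160,-.1341,.182],vel=.03,rotation=[180,0,183.7],guard=20);st(h)
    s=robot.grab_frame("side")
    tile([[crop(s,255,120,85,110,5)]],"pics/c4.png")
E
```

```text
[ 0.52029433 -0.15647064  0.131     ] tab top mid, expect ~(.520,-.155)
False 22.85 [ 0.5203 -0.1548  0.1829] [-1.800e+02  1.000e-01 -1.722e+02] [-0.1  0.2  0. ] 0.0502
gripped 23.52 [ 0.5202 -0.1548  0.1825] [-180.     0.  -172.2] [ 0.4 -0.6  5.3] 0.004
False 24.37 [ 0.5162 -0.1342  0.1825] [-180.     0.  -176.3] [-0.8 -2.   5.6] 0.005
```

View pics/c4.png

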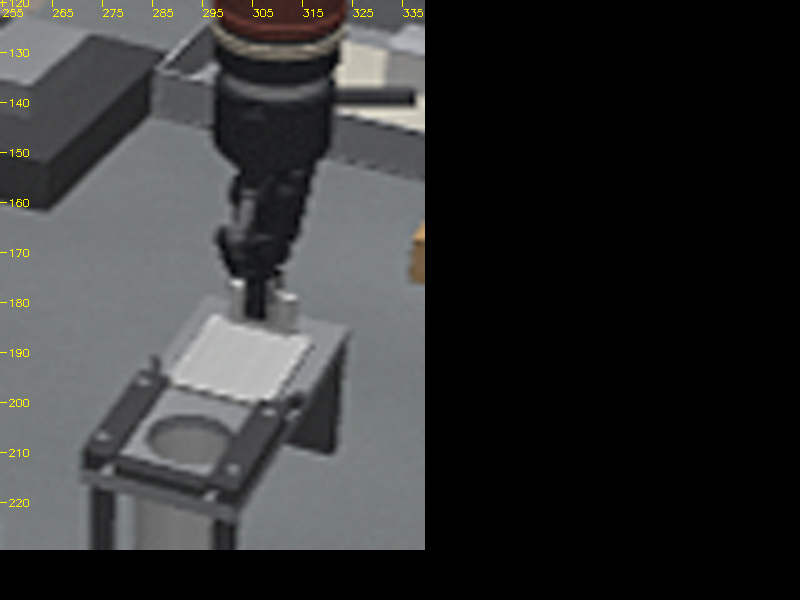

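```bash
python3 - <<'E'
from h import *
O=np.array([.5078,-.0074]);d=np.array([-.0645,.9979])
def st(m):
    o=robot.observe();print(m,round(o["time"],2),"bx %.4f lat %.4f"%((o["tool_pos"][:2]-O)@d,(o["tool_pos"][:2]-O)@[d[1],-d[0]]),o["ft_force"].round(1),round(o["gripper_width"],4))
robot.set_gripper(.016);robot.pause(.2);st("open")
h=False
for bx in(-.10,-.028):
    if not h:
        h=robot.line_to([*(O+bx*d),.182],vel=.03,guard=15);st(h)
robot.pause(.3);st("held")
s=robot.grab_frame("side");t=robot.grab_frame("top")
tile([[crop(s,255,130,75,110,5),crop(t,215,195,110,70,3)]],"pics/c5.png")
E
```

```text
open 24.89 bx -0.1268 lat -0.0001 [-0.4 -0.2  0.3] 0.0162
False 25.94 bx -0.1000 lat 0.0000 [-0.   0.4 -0.1] 0.0159
True 27.93 bx -0.0345 lat 0.0003 [ 0.3 -3.3 -0.2] 0.0162
held 28.23 bx -0.0346 lat 0.0003 [ 2.2 -5.1  1.8] 0.0163
```

View pics/c5.png

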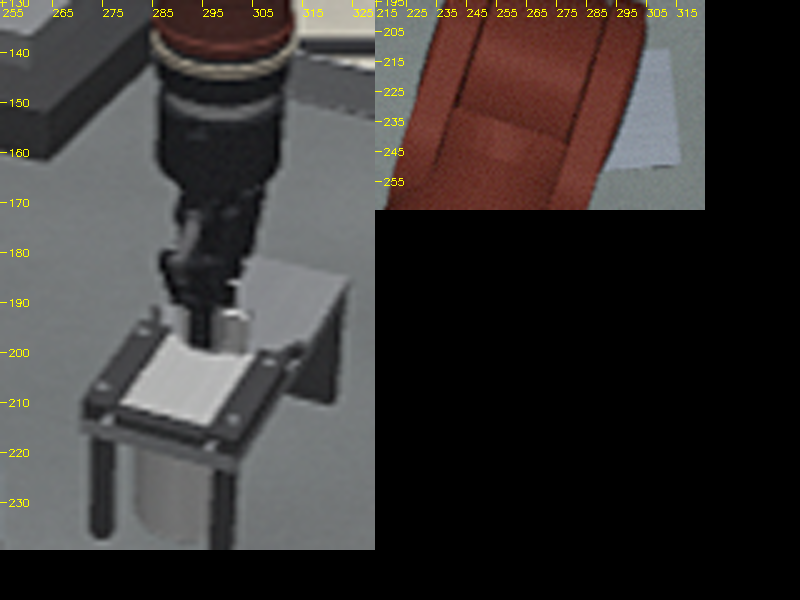

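```bash
python3 - <<'E'
from h import *
O=np.array([.5078,-.0074]);d=np.array([-.0645,.9979])
def st(m):
    o=robot.observe();print(m,round(o["time"],2),"bx %.4f"%((o["tool_pos"][:2]-O)@d),o["ft_force"].round(1),round(o["gripper_width"],4))
h=robot.line_to([*(O-.030*d),.182],vel=.02,guard=18);robot.pause(.2);st(h)
robot.line_to([*(O-.0395*d),.182],vel=.03);st("back")
robot.line_to([*(O-.0395*d),.30],vel=.12)
robot.move_pose([.30,-.45,.32],[180,0,180]);robot.pause(.3);st("away")
s=robot.grab_frame("side");t=robot.grab_frame("top")
tile([[crop(t,205,195,110,70,4),crop(t,130,215,45,45,6)],[crop(s,225,165,105,125,2),crop(t,110,110,230,160,2)]],"pics/c6.png")
E
```

```text
True 28.76 bx -0.0342 [ 0.  -4.1  0.4] 0.0162
back 29.08 bx -0.0394 [ 0.1  0.2 -0.4] 0.0157
away 32.18 bx -0.4280 [0.7 0.2 0.2] 0.0161
```

View pics/c6.png

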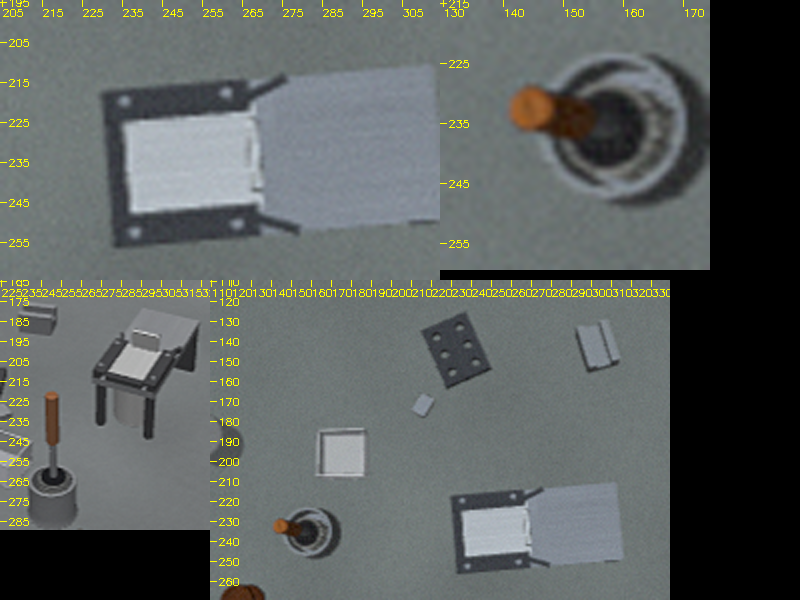

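The pot is shut, with the cover's leading edge meeting the stop bar at about top pixel (236, 235). The brush is upright in its stand and the bystanders have not moved.

```bash
python3 -c "
from plant import robot
print(robot.job_done())"
```

```text
the job is handed in; nothing more can be done
None
```

The job is done and handed in at about 32 s: three strokes to the pot's floor with about 42 mm lift after each, the brush back upright in its stand bristles down, and the cover slid home against its stop.

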